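Press the end plug into a mailing tube with the ratchet press

ROBOT

A 6-joint arm with a two-finger parallel gripper is mounted at the origin on the work surface. World frame = base frame: x ahead of the robot, y to its left, z up, the work surface at z = 0. Lengths are in m, angles in degrees, forces in N, time in s.
With the tool pointing down it reaches from about 0.375 to 0.9 m from the base axis. Payload 3.1 kg.
Tool frame: the origin (TCP) lies at the centre of the arm's flange, where the gripper is bolted on; the fingertips stand 182 mm ahead of it and the grasp point (between the pads) lies bot.grip_point_offset ahead of it (bot.grip_point_offset is the distance from the TCP to the grasp point, in m); x points along the fingers, z is the direction in which the jaws open and shut, and the axes are right-handed (so a half turn about x gives the same grasp; the last joint's range is limited). The gripper opens to 87 mm and grips with 3 to 60 N. Pads are 19 mm wide; open, the fingers measure 117 mm over their backs; the gripper's body (75 mm by 190 mm) begins 51 mm behind the grasp point.
Start: joints at [-81.102, 30.224, 82.088, -0, 67.689, -10.227], TCP at [0.205, -0.59, 0.405] pointing down, gripper open.
Joint ranges: [-176.69, 176.69], [-43.24, 126.21], [12.49, 139.97], [-82, 262], [0, 151.66], [-163.58, 163.58]. Speed limits (degrees/s): [159.86, 159.86, 180, 180, 180, 180].

INTERFACE

Orientations are given as a 3x3 rotation matrix whose columns are the frame's x, y, z axes.
In Python, from rig import bot gives the robot as it stands.
- The arm moves only by the tool step_arm, never from a script. Its argument "motion" is a list that holds one entry, the list of rows, each a list of 7 numbers: the turn, a rotation vector about the world's x, y, z in degrees, then the shift along the world's x, y, z in mm, then the finger opening in mm, from 0 to 87. A call has 1 to 12 rows; each row is the pose to reach, as a shift and turn from the pose commanded when the call began; what a row does not reach only later rows make up. A row lasts 1/12 s, in which the tool goes at most 41.7 mm and 7.16 degrees, less where a joint would pass 70% of its speed; a pose out of reach is approached as far as the arm can. A call with a gripper value outside its range is refused whole. The fingers move at their own pace and stop on an object; the grip force is fixed at half the most. Time passes only in rows, so rows that repeat a pose let the fingers close. It gives the time, the measured TCP pose, the force and the opening at its end, in the units of the state.
- bot.read_state(): the state, without advancing time (a new reading comes with each control period).
- bot.capture(name): name is "side" or "top"; returns a dict with "frame" (400x640x3 uint8, red, green, blue), "range_z" (400x640 float32, m along the optical axis (not along the pixel's ray), 0 where there is no reading), "fx", "fy", "cx", "cy" (pixels), "cam_to_world" (4x4, takes a point from camera to world coordinates). Camera axes: x right, y down, z forward; pixel columns grow to the right and rows downward; lengths in m; the calibration is good to about 2 mm. A picture is of the moment at which its call begins.
- bot.hand_in(): hands the job in, once; it reports no verdict.
The state is a dict: "time_s": time; "joint_positions": joint angles; "qvel": joint speeds; "tau": joint torques, N m; "position": TCP position; "tcp_rot": TCP orientation; "force": force on the tool from outside, world axes, zero at the start; "moment": the same for the moment, N m; "opening": opening from 0.0 (shut) to 1.0 (fully open).
Only numpy, scipy, OpenCV 4.12 (cv2) and the standard library are available. Lean on these libraries where they do the work, as an engineer would, in place of code of your own. Each camera call takes 0.05 s, during which the arm holds its last target.

TASK

Press the plug into the mailing tube with the ratchet press: with the pawl left in the wheel, click the knob round clockwise until you feel the knob stiffen as the ram bears firmly on the fully seated plug (it seats on a ring hidden inside the tube, so this must be felt), and stop at that click, because pressing harder crushes the tube. Then swing the pawl out of the wheel, so that the ratchet is never forced, and wind the knob back until the ram is right back at its stop. Leave the pawl out and the other things on the bench where they are.

Things in the scene. Friction and masses are not known exactly. Their poses are not given: they have to be found in the camera images.
- knob_grip (a point): Middle of the press's black bar knob, on its vertical axis, 100 mm above the bench. Bar 46 mm long, 14 thick, its top 118 mm up; this point turns with it, x along the bar, y across. Below the bar: a 40 mm hub, its top 78 mm up. Turning takes 0.03 N m of friction and up to 0.04 N m for a click; the ram's force adds 0.013 N m per N.
- pawl_handle (a point): Upright round steel pin on the pawl lever, 12 mm diameter, from 64 to 107 mm above the bench; this point is on its axis, 97.5 mm up. It stands 45 mm from the pawl's pivot and 96 mm from the knob's axis, on the side of the press away from the tube. The lever's top is 70 mm, the housing's top 62 mm above the bench.
- pawl_pivot (a point): Point on the pawl's vertical pivot axis, 97.5 mm above the bench (the pivot itself is only 72 mm high). It does not move. Its x and y axes are those of the press: the ram pushes along +y to the tube, the pawl handle is on the -y side, the knob's axis is 38 mm to -x and 43 mm to +y from here.
- ram_face (a point): Centre of the flat front face of the steel ram tip (36 mm disc, 45 mm up). At the back stop it is 62 mm from the knob's axis along the press's +y. The tip is sprung: it stays out up to 9 N, then gives 1 mm per 2.2 N, so once the plug is home each click adds about 7.5 N.
- ram_tip: The sprung steel disc at the ram's end; origin below the knob's axis at bench height when at the back stop, moving with the ram.
- plug: White plastic end plug: 64 mm flange, 3 mm thick, on a 57 mm shank, sliding stiffly in the tube (about 4 N) until the shank meets a hidden ring inside the tube. Origin at bench height under the inner face of the flange.
- plug_rim (a point): Centre of the inner face of the plug's flange, 45 mm above the bench. The outer face, which the ram meets, is 3 mm nearer the press.
- tube_mouth (a point): Centre of the end of the cardboard mailing tube (60 mm diameter, 220 long, fixed in a cradle, axis 45 mm up; y points into it), 82 to 88 mm from the knob's axis. plug_rim starts 7 to 11 mm outside it; seated on the inner ring it stands 0 to 4 mm out, differing from tube to tube, 4 to 7 clicks from the start. Over 21 N of ram on plug crushes the tube.
- lantern: Bystander: brass lantern ornament, 70 mm square, 132 mm tall, standing on the flat 200 mm steel scale; origin at its underside.
- tape_roll: Bystander: roll of clear tape, 90 mm diameter, 48 mm tall, standing flat beyond the press; origin at its underside.
- cutter: Bystander: yellow closed cutter, 150 x 28 x 18 mm, lying near the robot; origin at its underside.
- knob: Knob with its 78 mm steel saw-tooth wheel (top 70 mm up); origin on the axis at bench height, x along the bar. Its turn is 0 at the ram's back stop (the start: x along the press's x), clockwise from above to 2.8 rad. 1 rad moves the ram 13 mm. Click n falls in at about 0.262 n - 0.02, and then turns back to 0.262 n - 0.03 at most. With the pawl out it turns both ways.
- pawl: Steel pawl lever; origin on its pivot axis at bench height. It stands at about 0 with its nose in the teeth (its axes then as the press's) and swings 0.5 rad counter-clockwise from above when fully out: push the handle pin towards the press's +x side (away from the robot) to free it. An over-centre spring holds it in below 0.22 rad and out above; the pin needs about 1 to 6 N, then snaps over.
Things that resemble listed ones, but are neither listed nor needed, are in the scene too. Of the things that look like the part that bears knob_grip, the middle-sized one is meant.

How it is judged (in metres and radians):
On the way, in this order (a step that is already met when the one before it is completed fails the run):
1. with the pawl in the wheel, the ram bears firmly (over 7.5 N) on the plug, which only a plug seated on its ring can resist (y of plug_rim in the frame of tube_mouth above -0.0052 m and x of pawl_handle in the frame of pawl_pivot below 0.006 m and contact force between ram_tip and plug above 7.5 N), for 0.2 s.
2. the pawl is swung out of the wheel (x of pawl_handle in the frame of pawl_pivot above 0.0155 m), for 0.2 s.
3. the knob is wound back until the ram is at its stop (y of ram_face in the frame of pawl_pivot below 0.107 m), for 0.2 s.
At the end, for the whole second after the job is handed in: The plug is still in where it was pressed (flange no more than 5.2 mm from the tube's end), the pawl is swung out (handle at least 15.5 mm to +x of the pivot), and the knob is at rest with the ram within 2 mm of its back stop (y of plug_rim in the frame of tube_mouth above -0.0052 m and x of pawl_handle in the frame of pawl_pivot above 0.0155 m and y of ram_face in the frame of pawl_pivot below 0.107 m and angular speed of knob below 0.05 rad/s); the robot touches nothing.
It fails at once if the tube is crushed: the ram presses the plug with more than 21 N (contact force between ram_tip and plug above 21 N).
It fails at once if the ratchet is forced: more than 20 N between pawl and wheel (contact force between pawl and knob above 20 N).
It fails at once if a bystander (lantern, tape roll or cutter) is moved by more than 20 mm (distance of any of lantern, tape_roll, cutter from where it was at the start of the episode above 0.02 m).
It also fails if it takes over 72 s, if anything falls off the work surface, if the arm or the gripper's body presses on something with over 40 N, if the wrist force passes 120 N, or if a joint passes its speed limit or range.

## Working session

There is one attempt and no reset: what is moved stays moved. The work goes in short steps, Python scripts to look and compute and a tool call to move; the robot and the scene stay as the last step left them, time stands still between calls to the robot, and variables do not carry over. Pictures are saved under pics/ and viewed, and the job is handed in when it is done.

Besides the shell and the picture viewer there is one more tool, called after "Emit:" as a command line: name --argument value ..., lists and objects as JSON in quotes. step_arm: Moves the arm, as the interface text tells. Its arguments: {"type":"object","properties":{"motion":{"type":"array"}},"required":["motion"]}

```bash
mkdir -p pics; ls; cat > h.py <<'E'
import numpy as np, cv2
from rig import bot
def snap(n,tag):
    c=bot.capture(n); cv2.imwrite(f'pics/{tag}.png',c['frame'][:,:,::-1]); np.savez(f'{tag}.npz',**c); return c
def pts(c):
    z=c['range_z']; v,u=np.mgrid[:z.shape[0],:z.shape[1]]
    P=np.stack([(u-c['cx'])/c['fx']*z,(v-c['cy'])/c['fy']*z,z,np.ones_like(z)],-1)
    return (P@np.asarray(c['cam_to_world']).T)[...,:3]
def ray(c,u,v,h):
    T=np.asarray(c['cam_to_world']); d=T[:3,:3]@np.array([(u-c['cx'])/c['fx'],(v-c['cy'])/c['fy'],1]); o=T[:3,3]
    return o+d*(h-o[2])/d[2]
E
python3 - <<'E'
from h import *
for n in('side','top'):
    c=snap(n,n+'0'); print(n,c['fx'],c['cx'],c['cy'],np.round(c['cam_to_world'],3))
print(bot.read_state(),bot.grip_point_offset)
E
```

```text
pics
side 393.5536786744408 329.4563148806567 204.80379127954825 [[-0.932 -0.297  0.207  0.251]
 [-0.362  0.737 -0.572  0.632]
 [ 0.018 -0.608 -0.794  1.081]
 [ 0.     0.     0.     1.   ]]
top 430.05960126082516 316.7929124591792 197.59942388046414 [[ 0.023 -0.997  0.079  0.378]
 [-1.    -0.024 -0.008 -0.094]
 [ 0.01  -0.079 -0.997  1.419]
 [ 0.     0.     0.     1.   ]]
{'time_s': 0.1, 'joint_positions': array([-8.11022183e+01,  3.02727084e+01,  8.21496730e+01, -5.04053161e-04,
        6.76889498e+01, -1.02263192e+01]), 'qvel': array([-0.0015297 , -0.14182774, -0.0372342 ,  0.05494836, -0.00540282,
        0.04376555]), 'tau': array([-3.18417888e-04, -4.40984809e+01, -1.77150697e+01,  6.35123346e-02,
        5.33927337e-02, -4.04008006e-05]), 'position': array([ 0.20474728, -0.5901795 ,  0.40387564]), 'tcp_rot': array([[-3.08583539e-04,  9.44810143e-01,  3.27618221e-01],
       [ 1.91845295e-03,  3.27618193e-01, -9.44808255e-01],
       [-9.99998112e-01,  3.36967868e-04, -1.91367139e-03]]), 'force': array([ 0.01258714, -0.18793752,  0.10858056]), 'moment': array([ 0.0277452 , -0.00963487, -0.00508146]), 'opening': 1.0008385869513856} 0.1635
```

View pics/side0.png

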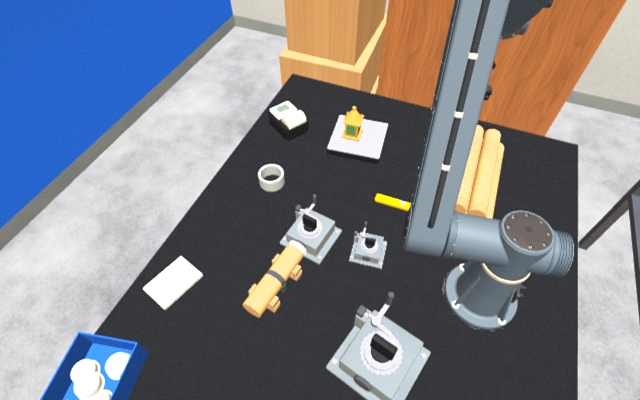

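View pics/top0.png

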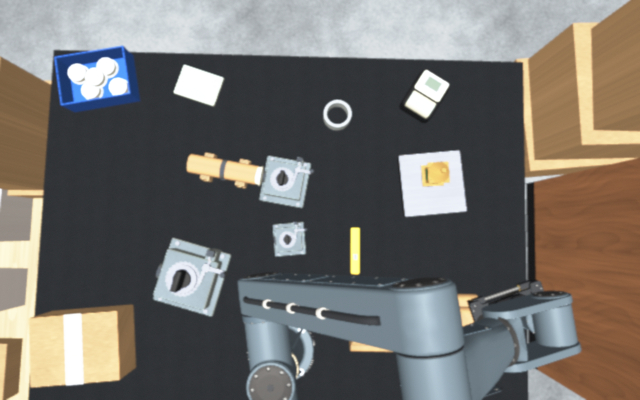

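The press could be any of three in the top view: (285,180) medium with the tube, (289,239) small, and (190,278) large. The one at (285,180) is middle-sized and has the tube at its ram, so I choose it and check it in a crop.

```bash
python3 - <<'E'
from h import *
t=cv2.imread('pics/top0.png')[140:220,180:330]; s=cv2.imread('pics/side0.png')[185:325,235:355]
t=cv2.resize(t,None,fx=5,fy=5,interpolation=cv2.INTER_CUBIC); s=cv2.resize(s,None,fx=4,fy=4,interpolation=cv2.INTER_CUBIC)
cv2.imwrite('pics/ct.png',t); cv2.imwrite('pics/cs.png',s)
for n in('top','side'):
    c=dict(np.load(n+'0.npz')); P=pts(c); f=c['frame'].astype(int)
    sub=(slice(150,215),slice(250,325)) if n=='top' else (slice(185,265),slice(275,345))
    for lo,hi in((.108,.13),(.1,.123),(.09,.112),(.064,.08),(.05,.064)):
        m=np.zeros(P.shape[:2],bool); m[sub]=(P[sub][...,2]>lo)&(P[sub][...,2]<hi)
        v,u=np.nonzero(m)
        if len(u): print(n,lo,hi,len(u),'px',u.min(),u.max(),v.min(),v.max(),P[m].mean(0).round(4))
E
```

```text
top 0.108 0.13 72 px 278 312 170 184 [0.5419 0.0044 0.1155]
top 0.1 0.123 83 px 278 312 169 184 [ 0.5444 -0.0054  0.1141]
top 0.09 0.112 29 px 278 312 169 185 [ 0.5505 -0.0333  0.1035]
top 0.064 0.08 592 px 250 311 157 198 [0.5523 0.0171 0.0696]
top 0.05 0.064 902 px 250 308 159 199 [0.5394 0.0085 0.0598]
side 0.108 0.13 87 px 302 316 194 223 [0.5423 0.0014 0.1162]
side 0.1 0.123 114 px 302 316 194 225 [ 0.5421 -0.0009  0.1132]
side 0.09 0.112 74 px 302 316 194 226 [ 0.545  -0.0109  0.1019]
side 0.064 0.08 898 px 275 333 201 264 [0.5511 0.0517 0.0705]
side 0.05 0.064 711 px 275 334 205 264 [0.5363 0.0234 0.0606]
```

View pics/ct.png

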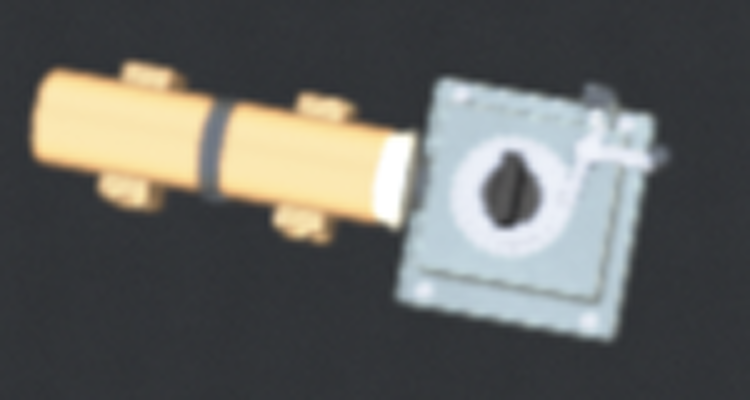

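View pics/cs.png

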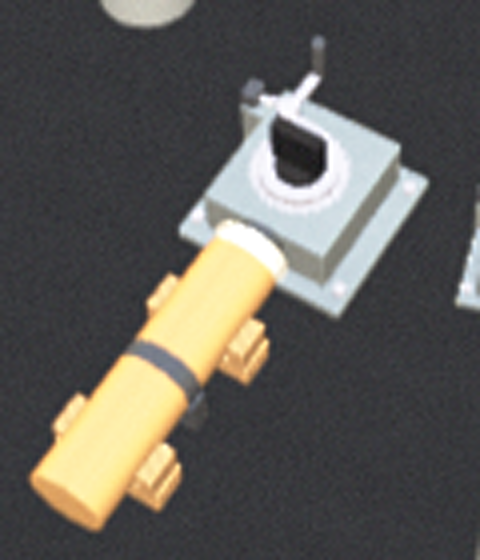

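```bash
python3 - <<'E'
from h import *
for n in('top','side'):
    c=dict(np.load(n+'0.npz')); P=pts(c); f=c['frame'].astype(int); hsv=cv2.cvtColor(c['frame'],cv2.COLOR_RGB2HSV)
    v,u=np.mgrid[:400,:640]
    if n=='top': win=(u>250)&(u<325)&(v>145)&(v<215)
    else: win=(u>270)&(u<345)&(v>185)&(v<265)
    # knob top
    k=win&(P[...,2]>.112)&(P[...,2]<.122)&(f.max(-1)<110)
    q=P[k]; d=q[:,:2]-np.median(q[:,:2],0); q=q[np.linalg.norm(d,axis=1)<.035]
    r=cv2.minAreaRect((q[:,:2]*1000).astype(np.float32)); print(n,'knob',len(q),q.mean(0).round(4),r)
    # pin
    p=win&(P[...,2]>.08)&(P[...,2]<.112)&(P[...,1]<-.04)
    print('pin',P[p].round(4)[:40].tolist(), np.argwhere(p).mean(0))
    # wheel: bright
    w=win&(P[...,2]>.064)&(P[...,2]<.076)&(f.min(-1)>200)
    print('wheel',w.sum(),P[w].mean(0).round(4))
    # housing top
    h=win&(P[...,2]>.057)&(P[...,2]<.066); 
    print('housing',cv2.minAreaRect((P[h][:,:2]*1000).astype(np.float32)))
    # tube
    t=(hsv[...,0]>8)&(hsv[...,0]<25)&(hsv[...,1]>90)&(P[...,2]>.066)&(P[...,2]<.085)&(P[...,0]>.5)&(P[...,0]<.65)&(P[...,1]>.05)&(P[...,1]<.35)
    q=P[t][:,:2]; 
    l=cv2.fitLine(q.astype(np.float32),cv2.DIST_HUBER,0,.01,.01).ravel(); print('tube',len(q),l,np.degrees(np.arctan2(-l[0],l[1])), cv2.minAreaRect((q*1000).astype(np.float32)))
    fl=(f.min(-1)>215)&(P[...,2]>.045)&(P[...,2]<.085)&(P[...,1]>.06)&(P[...,1]<.11)&(P[...,0]>.48)&(P[...,0]<.62)
    print('flange',fl.sum(),P[fl].mean(0).round(4),P[fl].min(0).round(4),P[fl].max(0).round(4))
E
```

```text
top knob 54 [0.5396 0.0072 0.1164] ((539.5967407226562, 7.874359130859375), (13.312610626220703, 40.28743362426758), 83.14849090576172)
pin [[0.6076, -0.0494, 0.0801], [0.5697, -0.085, 0.1066], [0.5703, -0.088, 0.103], [0.5665, -0.082, 0.1065], [0.567, -0.085, 0.1035], [0.5664, -0.0881, 0.1087], [0.5632, -0.0821, 0.1084], [0.5639, -0.0851, 0.1036], [0.564, -0.0882, 0.1033], [0.5605, -0.0821, 0.1053], [0.5607, -0.0852, 0.1042], [0.5608, -0.0883, 0.1041], [0.5602, -0.082, 0.085], [0.5592, -0.0852, 0.0929], [0.5604, -0.0883, 0.0845]] [170.26666667 310.33333333]
wheel 329 [0.5502 0.0089 0.0689]
housing ((540.7791137695312, 14.835845947265625), (124.96755981445312, 181.36260986328125), 1.1539846658706665)
tube 31 [0.14685312 0.98915833 0.5924049  0.19888763] -8.444603 ((570.9209594726562, 201.06695556640625), (217.8970184326172, 49.50715255737305), 80.59795379638672)
flange 90 [0.5525 0.0831 0.0669] [0.5277 0.0731 0.0508] [0.5794 0.0928 0.078 ]
side knob 53 [0.5399 0.01   0.1178] ((540.8602294921875, 9.595073699951172), (12.393343925476074, 43.8406982421875), 79.62244415283203)
pin [[0.56
[... 362 characters left out ...]
5], [0.5658, -0.081, 0.0931], [0.563, -0.0825, 0.0926], [0.5587, -0.0805, 0.097], [0.5576, -0.0861, 0.0909], [0.566, -0.0813, 0.0874], [0.5623, -0.0807, 0.0899], [0.5594, -0.0821, 0.0896], [0.5592, -0.0899, 0.0805], [0.5657, -0.0802, 0.0837], [0.5591, -0.0812, 0.0856], [0.5649, -0.0784, 0.0809]] [197.84 314.12]
wheel 449 [0.542  0.0157 0.0684]
housing ((538.1066284179688, 35.06874084472656), (133.34283447265625, 234.52426147460938), 5.25059700012207)
tube 101 [0.10917798 0.9940222  0.590597   0.20678411] -6.267932 ((572.5254516601562, 200.51364135742188), (214.9077911376953, 45.330142974853516), 80.79588317871094)
flange 91 [0.5477 0.0825 0.0684] [0.5244 0.0665 0.0462] [0.5813 0.0942 0.0794]
```

Tube line, pin–knob vector and bar agree on a press yaw of about -9.3°. The knob axis is at about (0.540, 0.0085), the pin at (0.5636, -0.0855), 97 mm from it (96 expected). Next I move above the knob with the tool z along press +y.

Emit:
step_arm --motion '[[[0, 0, 6.9, 14.6, 26, 0, 87], [0, 0, 13.8, 29.2, 52, 0, 87], [0, 0, 20.7, 43.8, 78, 0, 87], [0, 0, 27.6, 58.4, 104, 0, 87], [0, 0, 34.5, 73, 130, 0, 87], [0, 0, 41.4, 87.6, 156, 0, 87], [0, 0, 48.3, 102.2, 182, 0, 87], [0, 0, 55.2, 116.8, 208, 0, 87], [0, 0, 62.1, 131.4, 234, 0, 87], [0, 0, 69, 146, 260, 0, 87], [0, 0, 75.9, 160.6, 286, 0, 87], [0, 0, 82.8, 175, 312, 0, 87]]]'

```text
time_s: 1.1
position: [0.3802, -0.277, 0.4045]
tcp_rot: [[-0.0, -0.212, 0.977], [0.001, 0.977, 0.212], [-1.0, 0.001, -0.0]]
force: [-0.4, 0.7, -0.0]
opening: 1.0
```

Emit:
step_arm --motion '[[[0, 0, 6.9, 16, 28.6, 0, 60], [0, 0, 13.8, 32, 57.2, 0, 60], [0, 0, 20.7, 48, 85.9, 0, 60], [0, 0, 27.6, 64, 114.5, 0, 60], [0, 0, 34.5, 80, 143.2, 0, 60], [0, 0, 41.4, 96, 171.8, 0, 60], [0, 0, 48.3, 112, 200.5, 0, 60], [0, 0, 55.2, 128, 229.1, 0, 60], [0, 0, 62.1, 144, 257.8, 0, 60], [0, 0, 68.8, 160, 286.5, 0, 60], [0, 0, 68.8, 160, 286.5, 0, 60], [0, 0, 68.8, 160, 286.5, 0, 60]]]'

```text
time_s: 2.1
position: [0.54, 0.0096, 0.4043]
tcp_rot: [[-0.001, -0.987, 0.159], [-0.0, 0.159, 0.987], [-1.0, 0.001, -0.0]]
force: [0.9, -0.9, 0.4]
opening: 0.688
```

```bash
cat >> h.py <<'E'
def st():
    s=bot.read_state(); R=s['tcp_rot']
    print('t',round(s['time_s'],2),'p',s['position'].round(4),'yawz',np.degrees(np.arctan2(R[1,2],R[0,2])).round(2),'tilt',R[:,0].round(3),'F',s['force'].round(2),'M',s['moment'].round(3),'op',round(s['opening'],3),'j',s['joint_positions'].round(1))
E
python3 - <<'E'
from h import *
st()
c=snap('side','side1'); s=cv2.resize(c['frame'][130:290,230:390,::-1],None,fx=3.7,fy=3.7,interpolation=cv2.INTER_CUBIC); cv2.imwrite('pics/cs1.png',s)
E
```

```text
t 2.1 p [0.54   0.0096 0.4043] yawz 80.88 tilt [-0.001 -0.    -1.   ] F [ 0.93 -0.88  0.42] M [ 0.019 -0.139 -0.011] op 0.688 j [-10.8  23.7  94.3  -0.   62.  -91.7]
```

View pics/cs1.png

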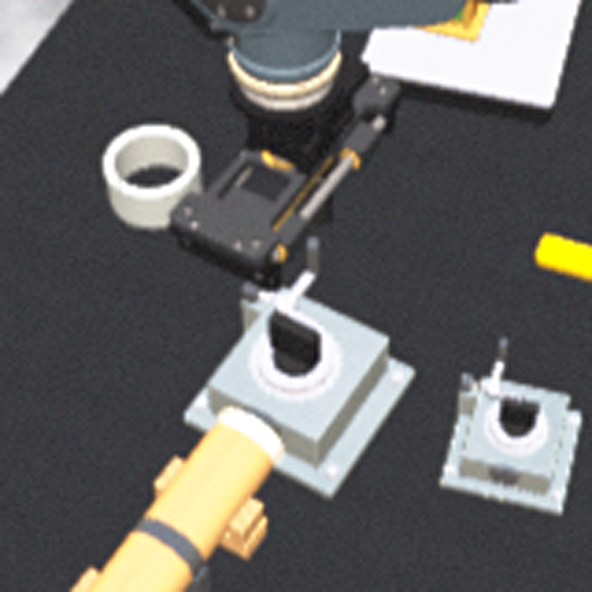

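The gripper is above the medium press and nothing is touched. Now down to the bar, then close.

Emit:
step_arm --motion '[[[0, 0, 0, 0, -1, -20, 60], [0, 0, 0, 0, -1, -40, 60], [0, 0, 0, 0, -1, -60, 60], [0, 0, 0, 0, -1, -80, 60], [0, 0, 0, 0, -1, -95, 60], [0, 0, 0, 0, -1, -105, 60], [0, 0, 0, 0, -1, -113, 60], [0, 0, 0, 0, -1, -121, 60], [0, 0, 0, 0, -1, -129, 60], [0, 0, 0, 0, -1, -137, 60], [0, 0, 0, 0, -1, -137, 60], [0, 0, 0, 0, -1, -137, 60]]]'

```text
time_s: 3.15
position: [0.5398, 0.0071, 0.2675]
tcp_rot: [[-0.001, -0.987, 0.161], [0.0, 0.161, 0.987], [-1.0, 0.001, -0.0]]
force: [0.3, -0.4, -0.4]
opening: 0.689
```

```bash
python3 - <<'E'
from h import *
st()
E
```

```text
t 3.15 p [0.5398 0.0071 0.2675] yawz 80.73 tilt [-0.001  0.    -1.   ] F [ 0.27 -0.36 -0.39] M [ 0.049 -0.161  0.003] op 0.689 j [-11.1  35.4 101.   -0.   43.6 -91.8]
```

Emit:
step_arm --motion '[[[0, 0, 0, 0, 0, 0, 30], [0, 0, 0, 0, 0, 0, 25], [0, 0, 0, 0, 0, 0, 20], [0, 0, 0, 0, 0, 0, 15], [0, 0, 0, 0, 0, 0, 12], [0, 0, 0, 0, 0, 0, 8], [0, 0, 0, 0, 0, 0, 4], [0, 0, 0, 0, 0, 0, 0], [0, 0, 0, 0, 0, 0, 0]]]'

```text
time_s: 3.9
position: [0.5398, 0.0071, 0.2678]
tcp_rot: [[0.0, -0.987, 0.161], [0.0, 0.161, 0.987], [-1.0, -0.0, 0.0]]
force: [-0.1, -0.0, 0.6]
opening: 0.155
```

```bash
python3 - <<'E'
from h import *
st()
E
```

```text
t 3.9 p [0.5398 0.0071 0.2678] yawz 80.73 tilt [ 0.  0. -1.] F [-0.08 -0.01  0.58] M [ 0.157 -0.161  0.026] op 0.155 j [-11.1  35.4 101.    0.   43.6 -91.9]
```

Gripped on the bar (13.5 mm). Seating can't occur before about 57°, so I turn to 30° first for a baseline.

Emit:
step_arm --motion '[[[0, 0, -3, 0, 0, 0, 0], [0, 0, -6, 0, 0, 0, 0], [0, 0, -9, 0, 0, 0, 0], [0, 0, -12, 0, 0, 0, 0], [0, 0, -12, 0, 0, 0, 0]]]'

```text
time_s: 4.32
position: [0.5399, 0.0075, 0.2678]
tcp_rot: [[0.0, -0.931, 0.364], [0.001, 0.364, 0.931], [-1.0, 0.0, 0.001]]
force: [0.9, 3.8, 0.5]
opening: 0.157
```

```bash
python3 - <<'E'
from h import *
st()
E
```

```text
t 4.32 p [0.5399 0.0075 0.2678] yawz 68.63 tilt [ 0.     0.001 -1.   ] F [0.92 3.79 0.47] M [ 0.473 -0.233 -0.128] op 0.157 j [-1.11e+01  3.54e+01  1.01e+02  1.00e-01  4.36e+01 -7.98e+01]
```

Emit:
step_arm --motion '[[[0, 0, -3, 0, 0, 0, 0], [0, 0, -6, 0, 0, 0, 0], [0, 0, -6, 0, 0, 0, 0]]]'

```text
time_s: 4.57
position: [0.54, 0.0076, 0.2678]
tcp_rot: [[0.001, -0.889, 0.459], [0.001, 0.459, 0.889], [-1.0, -0.0, 0.001]]
force: [1.5, 4.7, 0.4]
opening: 0.155
```

```bash
python3 - <<'E'
from h import *
st()
E
```

```text
t 4.57 p [0.54   0.0076 0.2678] yawz 62.71 tilt [ 0.001  0.001 -1.   ] F [1.47 4.67 0.4 ] M [ 0.769 -0.356 -0.027] op 0.155 j [-1.11e+01  3.54e+01  1.01e+02  1.00e-01  4.36e+01 -7.39e+01]
```

Emit:
step_arm --motion '[[[0, 0, -3, 0, 0, 0, 0], [0, 0, -6, 0, 0, 0, 0], [0, 0, -9, 0, 0, 0, 0], [0, 0, -12, 0, 0, 0, 0], [0, 0, -12, 0, 0, 0, 0]]]'

```text
time_s: 4.98
position: [0.5402, 0.0079, 0.2678]
tcp_rot: [[0.001, -0.774, 0.633], [0.002, 0.633, 0.774], [-1.0, 0.0, 0.002]]
force: [1.8, 6.4, -0.7]
opening: 0.156
```

```bash
python3 - <<'E'
from h import *
st()
E
```

```text
t 4.98 p [0.5402 0.0079 0.2678] yawz 50.71 tilt [ 0.001  0.002 -1.   ] F [ 1.79  6.45 -0.68] M [ 1.079 -0.369  0.003] op 0.156 j [-11.   35.4 100.9   0.2  43.6 -61.9]
```

Emit:
step_arm --motion '[[[0, 0, 0, 0.3, 0.8, 0, 0], [0, 0, 0, 0.5, 1.5, 0, 0], [0, 0, 0, 0.5, 1.5, 0, 0]]]'

```text
time_s: 5.23
position: [0.5404, 0.0085, 0.2678]
tcp_rot: [[0.0, -0.775, 0.632], [-0.0, 0.632, 0.775], [-1.0, -0.0, -0.0]]
force: [1.0, 1.3, 0.4]
opening: 0.157
```

```bash
python3 - <<'E'
from h import *
st(); print(bot.read_state()['tau'].round(3))
E
```

```text
t 5.23 p [0.5404 0.0085 0.2678] yawz 50.81 tilt [ 0. -0. -1.] F [1.03 1.32 0.36] M [ 0.332 -0.236 -0.003] op 0.157 j [-10.9  35.5 100.9  -0.   43.6 -61.7]
[-7.9300e-01 -4.0466e+01 -1.0054e+01 -3.9700e-01  2.0700e-01 -1.0000e-03]
```

Emit:
step_arm --motion '[[[0, 0, -2.5, 0, 0, 0, 0], [0, 0, -5, 0, 0, 0, 0], [0, 0, -5, 0, 0, 0, 0]]]'

```text
time_s: 5.48
position: [0.5405, 0.0085, 0.2678]
tcp_rot: [[0.001, -0.716, 0.698], [0.0, 0.698, 0.716], [-1.0, -0.0, 0.001]]
force: [2.0, 2.9, 0.1]
opening: 0.159
```

```bash
python3 - <<'E'
from h import *
st(); print(bot.read_state()['tau'].round(3))
E
```

```text
t 5.48 p [0.5405 0.0085 0.2678] yawz 45.7 tilt [ 0.001  0.    -1.   ] F [2.02 2.9  0.11] M [ 0.474 -0.332 -0.009] op 0.159 j [-11.   35.5 100.9   0.   43.6 -56.7]
[ -1.456 -40.649  -9.886  -0.633   0.308   0.183]
```

Emit:
step_arm --motion '[[[0, 0, -2.5, 0, 0, 0, 0], [0, 0, -5, 0, 0, 0, 0], [0, 0, -5, 0, 0, 0, 0]]]'

```text
time_s: 5.73
position: [0.5405, 0.0087, 0.2678]
tcp_rot: [[0.001, -0.652, 0.758], [0.001, 0.758, 0.652], [-1.0, -0.0, 0.001]]
force: [2.0, 3.9, 0.5]
opening: 0.158
```

```bash
python3 - <<'E'
from h import *
st(); print(bot.read_state()['tau'].round(3))
E
```

```text
t 5.73 p [0.5405 0.0087 0.2678] yawz 40.71 tilt [ 0.001  0.001 -1.   ] F [1.98 3.92 0.46] M [ 0.642 -0.479 -0.292] op 0.158 j [-1.090e+01  3.550e+01  1.009e+02  1.000e-01  4.360e+01 -5.170e+01]
[-1.7320e+00 -4.0734e+01 -9.7890e+00 -9.4500e-01  3.8900e-01 -1.3000e-02]
```

Emit:
step_arm --motion '[[[0, 0, -2.5, 0, 0, 0, 0], [0, 0, -5, 0, 0, 0, 0], [0, 0, -5, 0, 0, 0, 0]]]'

```text
time_s: 5.98
position: [0.5407, 0.0088, 0.2678]
tcp_rot: [[0.002, -0.584, 0.812], [0.001, 0.812, 0.584], [-1.0, -0.0, 0.002]]
force: [2.9, 4.4, -1.5]
opening: 0.154
```

```bash
python3 - <<'E'
from h import *
st(); print(bot.read_state()['tau'].round(3))
E
```

```text
t 5.98 p [0.5407 0.0088 0.2678] yawz 35.76 tilt [ 0.002  0.001 -1.   ] F [ 2.92  4.39 -1.49] M [ 0.763 -0.505  0.027] op 0.154 j [-1.090e+01  3.550e+01  1.009e+02  1.000e-01  4.360e+01 -4.670e+01]
[ -2.414 -40.868  -9.476  -0.939   0.503   0.231]
```

Emit:
step_arm --motion '[[[0, 0, 0, 0.3, 0.6, 0, 0], [0, 0, 0, 0.3, 0.6, 0, 0]]]'

```text
time_s: 6.15
position: [0.5408, 0.009, 0.2678]
tcp_rot: [[0.001, -0.585, 0.811], [-0.0, 0.811, 0.585], [-1.0, -0.001, 0.0]]
force: [1.7, 0.9, -0.9]
opening: 0.161
```

```bash
cat > r.py <<'E'
from h import *
s=bot.read_state(); R=s['tcp_rot']; print(round(s['time_s'],2),'yaw',np.degrees(np.arctan2(R[1,2],R[0,2])).round(2),'xy',(s['position'][:2]*1000).round(1),'F',s['force'].round(1),'M',s['moment'].round(3),'t6',s['tau'][5].round(3),'op',round(s['opening']*87,2))
E
python3 r.py
```

```text
6.15 yaw 35.82 xy [540.8   9. ] F [ 1.7  0.9 -0.9] M [ 0.433 -0.455  0.049] t6 0.033 op 14.0
```

Emit:
step_arm --motion '[[[0, 0, 0, 0, 0, 0, 0]]]'

```text
time_s: 6.23
position: [0.5408, 0.009, 0.2678]
tcp_rot: [[0.001, -0.585, 0.811], [-0.0, 0.811, 0.585], [-1.0, -0.001, 0.0]]
force: [2.2, 1.6, -0.3]
opening: 0.157
```

```bash
python3 r.py
```

```text
6.23 yaw 35.79 xy [540.8   9. ] F [ 2.2  1.6 -0.3] M [ 0.43  -0.441  0.033] t6 0.053 op 13.69
```

Emit:
step_arm --motion '[[[0, 0, 0, 0, 0, 0, 0]]]'

```text
time_s: 6.32
position: [0.5408, 0.009, 0.2678]
tcp_rot: [[0.001, -0.584, 0.811], [-0.0, 0.811, 0.584], [-1.0, -0.001, 0.001]]
force: [1.8, 1.6, -1.0]
opening: 0.16
```

```bash
python3 r.py
```

```text
6.32 yaw 35.77 xy [540.8   9. ] F [ 1.8  1.6 -1. ] M [ 0.468 -0.478  0.076] t6 0.06 op 13.91
```

Emit:
step_arm --motion '[[[0, 0, 0, 0, 0, 0, 0]]]'

```text
time_s: 6.4
position: [0.5408, 0.009, 0.2678]
tcp_rot: [[0.001, -0.584, 0.812], [-0.0, 0.812, 0.584], [-1.0, -0.001, 0.001]]
force: [3.1, 1.7, -1.2]
opening: 0.159
```

```bash
python3 r.py
python3 - <<'E'
from h import *
c=snap('top','top2'); cv2.imwrite('pics/ct2.png',cv2.resize(c['frame'][130:230,180:340,::-1],None,fx=5,fy=5,interpolation=cv2.INTER_CUBIC))
c=snap('side','side2'); cv2.imwrite('pics/cs2.png',cv2.resize(c['frame'][165:305,230:370,::-1],None,fx=4,fy=4,interpolation=cv2.INTER_CUBIC))
E
```

```text
6.4 yaw 35.75 xy [540.8   9. ] F [ 3.1  1.7 -1.2] M [ 0.314 -0.558  0.114] t6 0.062 op 13.84
```

View pics/cs2.png

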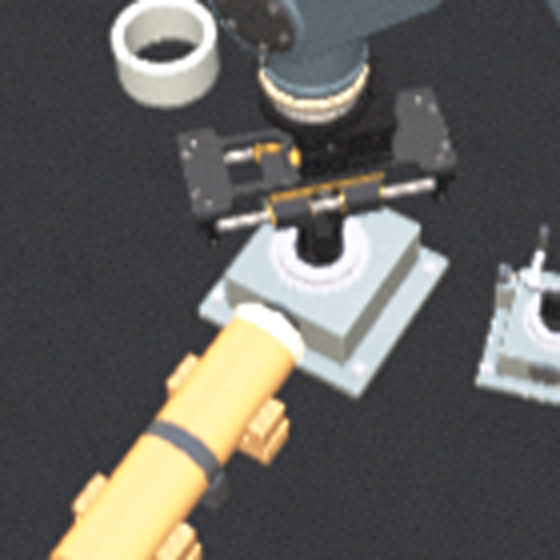

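View pics/ct2.png

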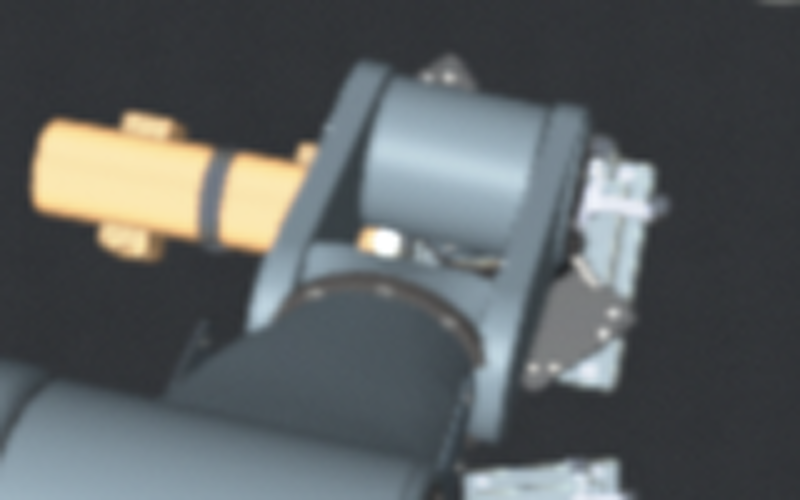

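Emit:
step_arm --motion '[[[0, 0, -2, 0.2, 0.2, 0, 0], [0, 0, -4, 0.2, 0.2, 0, 0], [0, 0, -4, 0.2, 0.2, 0, 0], [0, 0, -4, 0.2, 0.2, 0, 0]]]'

```text
time_s: 6.83
position: [0.541, 0.0091, 0.2678]
tcp_rot: [[0.001, -0.527, 0.85], [-0.0, 0.85, 0.527], [-1.0, -0.001, 0.0]]
force: [2.9, 0.8, -1.6]
opening: 0.156
```

```bash
python3 r.py
```

```text
6.83 yaw 31.78 xy [541.    9.1] F [ 2.9  0.8 -1.6] M [ 0.221 -0.644  0.058] t6 0.059 op 13.6
```

Emit:
step_arm --motion '[[[0, 0, -2, 0, 0, 0, 0], [0, 0, -4, 0, 0, 0, 0], [0, 0, -4, 0, 0, 0, 0], [0, 0, -4, 0, 0, 0, 0]]]'

```text
time_s: 7.17
position: [0.5411, 0.0092, 0.2678]
tcp_rot: [[0.001, -0.466, 0.885], [-0.0, 0.885, 0.466], [-1.0, -0.001, 0.001]]
force: [3.7, 1.4, -2.5]
opening: 0.158
```

```bash
python3 r.py
```

```text
7.17 yaw 27.8 xy [541.1   9.2] F [ 3.7  1.4 -2.5] M [ 0.255 -0.65   0.023] t6 0.08 op 13.77
```

Emit:
step_arm --motion '[[[0, 0, -2, 0, 0, 0, 0], [0, 0, -4, 0, 0, 0, 0], [0, 0, -4, 0, 0, 0, 0], [0, 0, -4, 0, 0, 0, 0]]]'

```text
time_s: 7.5
position: [0.5412, 0.0093, 0.2678]
tcp_rot: [[0.001, -0.403, 0.915], [-0.0, 0.915, 0.403], [-1.0, -0.001, 0.001]]
force: [5.0, 1.7, -3.1]
opening: 0.158
```

```bash
python3 r.py
```

```text
7.5 yaw 23.78 xy [541.2   9.3] F [ 5.   1.7 -3.1] M [ 0.256 -0.884 -0.086] t6 -0.035 op 13.79
```

Emit:
step_arm --motion '[[[0, 0, -2, 0, 0, 0, 0], [0, 0, -4, 0, 0, 0, 0], [0, 0, -4, 0, 0, 0, 0], [0, 0, -4, 0, 0, 0, 0]]]'

```text
time_s: 7.83
position: [0.5413, 0.0093, 0.2678]
tcp_rot: [[0.002, -0.339, 0.941], [-0.0, 0.941, 0.339], [-1.0, -0.001, 0.002]]
force: [4.9, 2.5, -2.6]
opening: 0.157
```

```bash
python3 r.py
```

```text
7.83 yaw 19.79 xy [541.3   9.3] F [ 4.9  2.5 -2.6] M [ 0.415 -0.915  0.064] t6 0.052 op 13.66
```

Emit:
step_arm --motion '[[[0, 0, -2, 0.8, 0.3, 0, 0], [0, 0, -4, 0.8, 0.3, 0, 0], [0, 0, -4, 0.8, 0.3, 0, 0], [0, 0, -4, 0.8, 0.3, 0, 0]]]'

```text
time_s: 8.17
position: [0.5418, 0.0095, 0.2678]
tcp_rot: [[0.001, -0.273, 0.962], [-0.0, 0.962, 0.273], [-1.0, -0.0, 0.0]]
force: [3.6, 0.9, -2.2]
opening: 0.158
```

```bash
python3 r.py
```

```text
8.17 yaw 15.82 xy [541.8   9.5] F [ 3.6  0.9 -2.2] M [ 0.134 -0.813  0.082] t6 0.062 op 13.79
```

Emit:
step_arm --motion '[[[0, 0, -2, 0, 0, 0, 0], [0, 0, -4, 0, 0, 0, 0], [0, 0, -4, 0, 0, 0, 0], [0, 0, -4, 0, 0, 0, 0]]]'

```text
time_s: 8.5
position: [0.5419, 0.0095, 0.2678]
tcp_rot: [[0.001, -0.205, 0.979], [-0.0, 0.979, 0.205], [-1.0, -0.001, 0.001]]
force: [4.3, 0.7, -2.5]
opening: 0.155
```

```bash
python3 r.py
```

```text
8.5 yaw 11.83 xy [541.9   9.5] F [ 4.3  0.7 -2.5] M [ 0.228 -0.815  0.111] t6 0.146 op 13.46
```

Emit:
step_arm --motion '[[[0, 0, -2, 0, 0, 0, 0], [0, 0, -4, 0, 0, 0, 0], [0, 0, -4, 0, 0, 0, 0], [0, 0, -4, 0, 0, 0, 0]]]'

```text
time_s: 8.83
position: [0.542, 0.0095, 0.2678]
tcp_rot: [[0.001, -0.136, 0.991], [-0.0, 0.991, 0.136], [-1.0, -0.0, 0.001]]
force: [4.5, 1.6, -2.2]
opening: 0.161
```

```bash
python3 r.py
```

```text
8.83 yaw 7.81 xy [542.    9.5] F [ 4.5  1.6 -2.2] M [ 0.176 -0.933  0.085] t6 0.135 op 14.0
```

Emit:
step_arm --motion '[[[0, 0, -2, 0, 0, 0, 0], [0, 0, -3, 0, 0, 0, 0], [0, 0, -3, 0, 0, 0, 0], [0, 0, -3, 0, 0, 0, 0]]]'

```text
time_s: 9.17
position: [0.5421, 0.0095, 0.2678]
tcp_rot: [[0.002, -0.084, 0.996], [-0.0, 0.996, 0.084], [-1.0, -0.0, 0.002]]
force: [5.8, 1.3, -2.9]
opening: 0.158
```

```bash
python3 r.py;python3 - <<'E'
from h import *
c=snap('side','side3'); cv2.imwrite('pics/cs3.png',cv2.resize(c['frame'][165:305,230:370,::-1],None,fx=4,fy=4,interpolation=cv2.INTER_CUBIC))
E
```

```text
9.17 yaw 4.82 xy [542.1   9.5] F [ 5.8  1.3 -2.9] M [ 0.175 -1.015  0.149] t6 0.172 op 13.75
```

View pics/cs3.png

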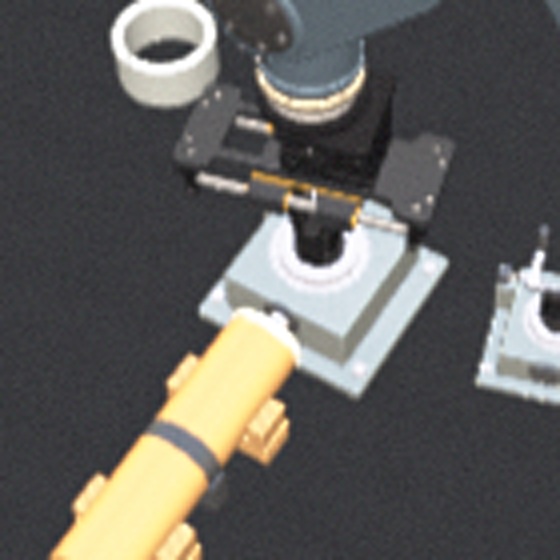

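```bash
python3 - <<'E'
from h import *
ims=[]
for n in('side0','side2','side3'):
    c=dict(np.load(n+'.npz')); f=c['frame']; ims.append(cv2.resize(f[230:265,280:315,::-1],(260,260),interpolation=cv2.INTER_NEAREST))
    # profile along press y at top line z=.0765 (above tube top), x offset 0
    k=np.array([.5418,.0095]); a=np.radians(9.2); y=np.array([np.sin(a),np.cos(a)]); x=np.array([y[1],-y[0]])
    T=np.linalg.inv(c['cam_to_world'])
    rows=[]
    for s in np.arange(56,100,2.):
        col=[]
        for off in(-8,-4,0,4):
            p=np.r_[k+y*s/1000+x*off/1000,.045+np.sqrt(.031**2-(off/1000)**2),1]; q=T@p
            u=q[0]/q[2]*c['fx']+c['cx']; v=q[1]/q[2]*c['fy']+c['cy']
            col.append(cv2.getRectSubPix(f,(1,1),(float(u),float(v)))[0,0].astype(int))
        m=np.mean(col,0); rows.append((int(s),*m.astype(int)))
    print(n,' '.join(f'{r[0]}:{r[1]},{r[3]}' for r in rows))
cv2.imwrite('pics/cmp.png',np.hstack(ims))
E
```

```text
side0 56:192,212 58:170,188 60:146,160 62:137,146 64:168,172 66:219,217 68:249,248 70:255,254 72:255,255 74:255,255 76:255,255 78:255,255 80:255,253 82:255,239 84:254,203 86:254,175 88:254,168 90:254,168 92:254,169 94:254,169 96:254,170 98:254,170
side2 56:200,221 58:178,199 60:151,165 62:127,133 64:132,132 66:174,172 68:228,226 70:252,252 72:255,255 74:255,255 76:255,255 78:255,255 80:255,253 82:255,241 84:254,206 86:254,179 88:254,173 90:254,174 92:254,174 94:254,174 96:254,175 98:254,175
side3 56:200,221 58:179,199 60:152,166 62:128,136 64:126,128 66:142,141 68:165,161 70:182,179 72:212,210 74:244,242 76:254,253 78:255,254 80:255,246 82:255,228 84:254,199 86:254,178 88:254,174 90:254,174 92:254,174 94:254,175 96:254,175 98:254,175
```

View pics/cmp.png

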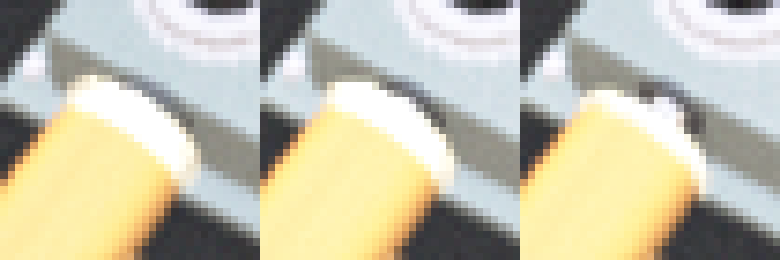

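Emit:
step_arm --motion '[[[0, 0, 0, 0.5, 0.1, 0, 0], [0, 0, 0, 0.8, 0.2, 0, 0], [0, 0, 0, 0.8, 0.2, 0, 0]]]'

```text
time_s: 9.47
position: [0.5424, 0.0096, 0.2678]
tcp_rot: [[-0.0, -0.084, 0.997], [-0.001, 0.997, 0.084], [-1.0, -0.001, -0.0]]
force: [4.5, -0.1, -2.2]
opening: 0.157
```

```bash
python3 r.py
```

```text
9.47 yaw 4.79 xy [542.4   9.6] F [ 4.5 -0.1 -2.2] M [-0.043 -0.773  0.219] t6 0.185 op 13.64
```

Emit:
step_arm --motion '[[[0, 0, 0, 0, 0, 0, 0], [0, 0, 0, 0, 0, 0, 0]]]'

```text
time_s: 9.63
position: [0.5424, 0.0096, 0.2678]
tcp_rot: [[0.0, -0.083, 0.997], [-0.0, 0.997, 0.083], [-1.0, -0.0, 0.0]]
force: [4.2, -0.5, -2.7]
opening: 0.159
```

```bash
python3 r.py
```

```text
9.63 yaw 4.76 xy [542.4   9.6] F [ 4.2 -0.5 -2.7] M [-0.134 -0.81   0.222] t6 0.2 op 13.86
```

Emit:
step_arm --motion '[[[0, 0, 0, 0, 0, 0, 0], [0, 0, 0, 0, 0, 0, 0]]]'

```text
time_s: 9.8
position: [0.5424, 0.0097, 0.2678]
tcp_rot: [[0.0, -0.083, 0.997], [-0.0, 0.997, 0.083], [-1.0, -0.0, 0.0]]
force: [3.9, -2.1, -1.1]
opening: 0.158
```

```bash
python3 r.py
```

```text
9.8 yaw 4.74 xy [542.4   9.7] F [ 3.9 -2.1 -1.1] M [-0.245 -0.756  0.179] t6 0.201 op 13.73
```

Steady torque is about 0.2 N m, against 0.08 at most for a sliding plug. The plug is seated, with the ram at roughly 13–15 N just past click 5. Now I ease back onto the pawl gently.

Emit:
step_arm --motion '[[[0, 0, 0.5, 0, 0, 0, 0], [0, 0, 1, 0, 0, 0, 0], [0, 0, 1.5, 0, 0, 0, 0], [0, 0, 1.5, 0, 0, 0, 0]]]'

```text
time_s: 10.13
position: [0.5424, 0.0097, 0.2678]
tcp_rot: [[-0.0, -0.109, 0.994], [-0.0, 0.994, 0.109], [-1.0, -0.0, -0.0]]
force: [3.5, -2.6, -0.6]
opening: 0.156
```

```bash
python3 r.py
```

```text
10.13 yaw 6.26 xy [542.4   9.7] F [ 3.5 -2.6 -0.6] M [-0.49  -0.69   0.208] t6 0.128 op 13.54
```

Emit:
step_arm --motion '[[[0, 0, 0.5, 0, 0, 0, 0], [0, 0, 1, 0, 0, 0, 0], [0, 0, 1, 0, 0, 0, 0], [0, 0, 1, 0, 0, 0, 0]]]'

```text
time_s: 10.47
position: [0.5423, 0.0097, 0.2678]
tcp_rot: [[-0.0, -0.126, 0.992], [-0.0, 0.992, 0.126], [-1.0, -0.0, -0.0]]
force: [2.8, -4.7, -0.3]
opening: 0.159
```

```bash
python3 r.py
```

```text
10.47 yaw 7.25 xy [542.3   9.7] F [ 2.8 -4.7 -0.3] M [-0.59  -0.661  0.228] t6 0.171 op 13.81
```

Emit:
step_arm --motion '[[[0, 0, 0.5, 0, -0.3, 0, 0], [0, 0, 1, 0, -0.5, 0, 0], [0, 0, 1, 0, -0.5, 0, 0], [0, 0, 1, 0, -0.5, 0, 0]]]'

```text
time_s: 10.8
position: [0.5423, 0.0095, 0.2678]
tcp_rot: [[-0.0, -0.143, 0.99], [0.0, 0.99, 0.143], [-1.0, 0.0, -0.0]]
force: [3.1, -2.1, 0.4]
opening: 0.156
```

```bash
python3 r.py
```

```text
10.8 yaw 8.22 xy [542.3   9.5] F [ 3.1 -2.1  0.4] M [-0.322 -0.628  0.119] t6 0.102 op 13.6
```

Emit:
step_arm --motion '[[[0, 0, 0.5, 0, -0.1, 0, 0], [0, 0, 0.8, 0, -0.2, 0, 0], [0, 0, 0.8, 0, -0.2, 0, 0], [0, 0, 0.8, 0, -0.2, 0, 0]]]'

```text
time_s: 11.13
position: [0.5423, 0.0094, 0.2678]
tcp_rot: [[-0.0, -0.157, 0.988], [0.001, 0.988, 0.157], [-1.0, 0.001, -0.0]]
force: [2.7, 1.1, 0.5]
opening: 0.156
```

```bash
python3 r.py
```

```text
11.13 yaw 9.0 xy [542.3   9.4] F [2.7 1.1 0.5] M [-0.059 -0.598 -0.036] t6 -0.031 op 13.61
```

The torque is now about 0, so the pawl carries the load at click 5. Release and rise.

Emit:
step_arm --motion '[[[0, 0, 0, 0, 0, 0, 18], [0, 0, 0, 0, 0, 0, 25], [0, 0, 0, 0, 0, 0, 35], [0, 0, 0, 0, 0, 0, 45], [0, 0, 0, 0, 0, 0, 45], [0, 0, 0, 0, 0, 15, 45], [0, 0, 0, 0, 0, 35, 45], [0, 0, 0, 0, 0, 60, 45], [0, 0, 0, 0, 0, 60, 45]]]'

```text
time_s: 11.88
position: [0.5436, 0.009, 0.3315]
tcp_rot: [[0.007, -0.157, 0.988], [-0.001, 0.988, 0.157], [-1.0, -0.002, 0.007]]
force: [0.5, 0.2, 0.6]
opening: 0.515
```

```bash
python3 - <<'E'
from h import *
st()
c=snap('side','side4'); cv2.imwrite('pics/cs4.png',cv2.resize(c['frame'][165:305,230:370,::-1],None,fx=4,fy=4,interpolation=cv2.INTER_CUBIC))
E
```

```text
t 11.88 p [0.5436 0.009  0.3315] yawz 9.03 tilt [ 0.007 -0.001 -1.   ] F [0.46 0.24 0.59] M [-0.013 -0.149  0.006] op 0.515 j [-10.8  29.7  98.    0.   51.8 -19.9]
```

View pics/cs4.png

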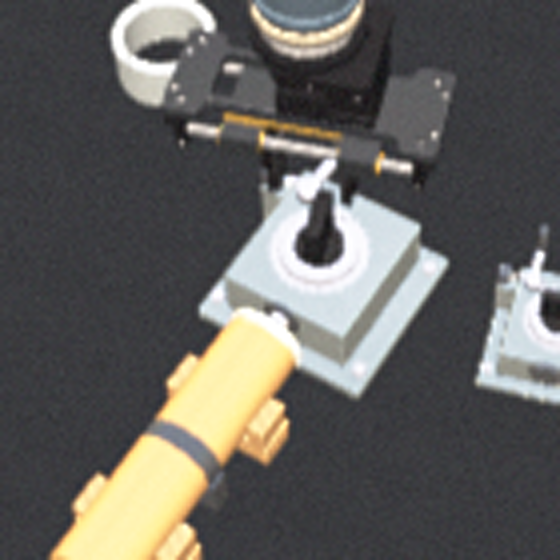

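Emit:
step_arm --motion '[[[0, 0, -5, -5, -20, 0, 30], [0, 0, -10, -10, -40, 0, 15], [0, 0, -15, -16, -65, 0, 0], [0, 0, -18.2, -22, -86, 0, 0], [0, 0, -18.2, -22, -86, 0, 0], [0, 0, -18.2, -22, -86, -15, 0], [0, 0, -18.2, -22, -86, -30, 0], [0, 0, -18.2, -22, -86, -45, 0], [0, 0, -18.2, -22, -86, -58, 0], [0, 0, -18.2, -22, -86, -67, 0], [0, 0, -18.2, -22, -86, -67, 0]]]'

```text
time_s: 12.85
position: [0.5195, -0.0762, 0.2584]
tcp_rot: [[-0.005, 0.159, 0.987], [0.002, 0.987, -0.159], [-1.0, 0.001, -0.005]]
force: [0.1, 0.3, 0.3]
opening: 0.008
```

```bash
python3 - <<'E'
from h import *
st()
c=snap('side','side5'); cv2.imwrite('pics/cs5.png',cv2.resize(c['frame'][165:305,230:370,::-1],None,fx=4,fy=4,interpolation=cv2.INTER_CUBIC))
E
```

```text
t 12.85 p [ 0.5195 -0.0762  0.2584] yawz -9.14 tilt [-0.005  0.002 -1.   ] F [0.09 0.32 0.33] M [-0.018  0.018 -0.001] op 0.008 j [-20.5  35.6 103.3   0.   41.4 -11.4]
```

View pics/cs5.png

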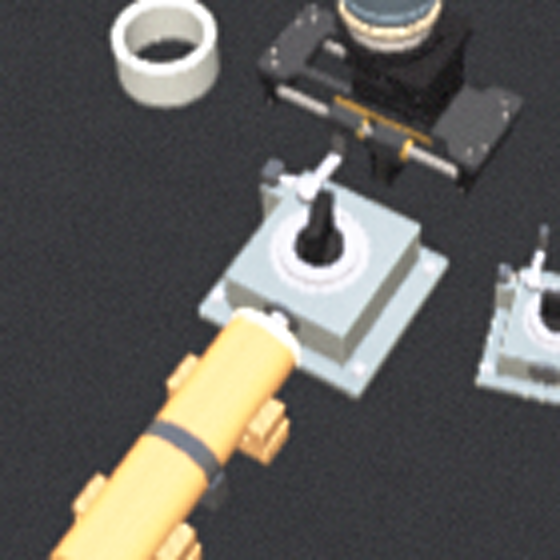

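Emit:
step_arm --motion '[[[0, 0, 0, 6.9, -1.1, 1, 0], [0, 0, 0, 13.8, -2.2, 2, 0], [0, 0, 0, 17.8, -2.9, 2, 0], [0, 0, 0, 21.7, -3.5, 2, 0], [0, 0, 0, 23.7, -3.8, 2, 0], [0, 0, 0, 23.7, -3.8, 2, 0]]]'

```text
time_s: 13.4
position: [0.5448, -0.0808, 0.2631]
tcp_rot: [[0.001, 0.159, 0.987], [-0.0, 0.987, -0.159], [-1.0, -0.0, 0.001]]
force: [1.0, 0.1, 0.2]
opening: 0.005
```

```bash
python3 r.py
```

```text
13.4 yaw -9.17 xy [544.8 -80.8] F [1.  0.1 0.2] M [ 0.013 -0.069  0.003] t6 0.005 op 0.4
```

Emit:
step_arm --motion '[[[0, 0, 0, 1, -0.2, 0, 0], [0, 0, 0, 2, -0.3, 0, 0], [0, 0, 0, 3, -0.5, 0, 0], [0, 0, 0, 4, -0.6, 0, 0], [0, 0, 0, 4, -0.6, 0, 0]]]'

```text
time_s: 13.82
position: [0.5483, -0.0813, 0.2628]
tcp_rot: [[0.0, 0.16, 0.987], [-0.0, 0.987, -0.16], [-1.0, -0.0, 0.0]]
force: [-0.1, 0.6, -0.1]
opening: 0.007
```

```bash
python3 r.py
```

```text
13.82 yaw -9.18 xy [548.3 -81.3] F [-0.1  0.6 -0.1] M [-0.108 -0.068  0.013] t6 0.002 op 0.58
```

Emit:
step_arm --motion '[[[0, 0, 0, 1, -0.2, 0, 0], [0, 0, 0, 2, -0.3, 0, 0], [0, 0, 0, 3, -0.5, 0, 0], [0, 0, 0, 4, -0.6, 0, 0], [0, 0, 0, 4, -0.6, 0, 0]]]'

```text
time_s: 14.23
position: [0.5519, -0.0818, 0.2626]
tcp_rot: [[-0.001, 0.159, 0.987], [0.0, 0.987, -0.159], [-1.0, 0.0, -0.001]]
force: [-1.4, 1.1, 0.4]
opening: 0.003
```

```bash
python3 r.py
```

```text
14.23 yaw -9.18 xy [551.9 -81.8] F [-1.4  1.1  0.4] M [0.009 0.199 0.07 ] t6 -0.003 op 0.3
```

Emit:
step_arm --motion '[[[0, 0, 0, 1, -0.2, 0, 0], [0, 0, 0, 2, -0.3, 0, 0], [0, 0, 0, 3, -0.5, 0, 0], [0, 0, 0, 4, -0.6, 0, 0], [0, 0, 0, 4, -0.6, 0, 0]]]'

```text
time_s: 14.65
position: [0.5567, -0.0826, 0.2629]
tcp_rot: [[0.002, 0.16, 0.987], [-0.0, 0.987, -0.16], [-1.0, -0.0, 0.002]]
force: [-0.6, 0.5, 0.2]
opening: 0.0
```

```bash
python3 r.py
```

```text
14.65 yaw -9.18 xy [556.7 -82.6] F [-0.6  0.5  0.2] M [0.003 0.03  0.003] t6 0.001 op 0.0
```

Emit:
step_arm --motion '[[[0, 0, 0, 1, -0.2, 0, 0], [0, 0, 0, 2, -0.3, 0, 0], [0, 0, 0, 3, -0.5, 0, 0], [0, 0, 0, 4, -0.6, 0, 0], [0, 0, 0, 4, -0.6, 0, 0]]]'

```text
time_s: 15.07
position: [0.5606, -0.0832, 0.2629]
tcp_rot: [[0.001, 0.159, 0.987], [-0.0, 0.987, -0.159], [-1.0, -0.0, 0.001]]
force: [-0.5, -0.4, -0.3]
opening: 0.002
```

```bash
python3 r.py; python3 - <<'E'
from h import *
c=snap('side','side6'); cv2.imwrite('pics/cs6.png',cv2.resize(c['frame'][165:305,230:370,::-1],None,fx=4,fy=4,interpolation=cv2.INTER_CUBIC))
E
```

```text
15.07 yaw -9.18 xy [560.6 -83.2] F [-0.5 -0.4 -0.3] M [-0.042 -0.103 -0.012] t6 0.002 op 0.17
```

View pics/cs6.png

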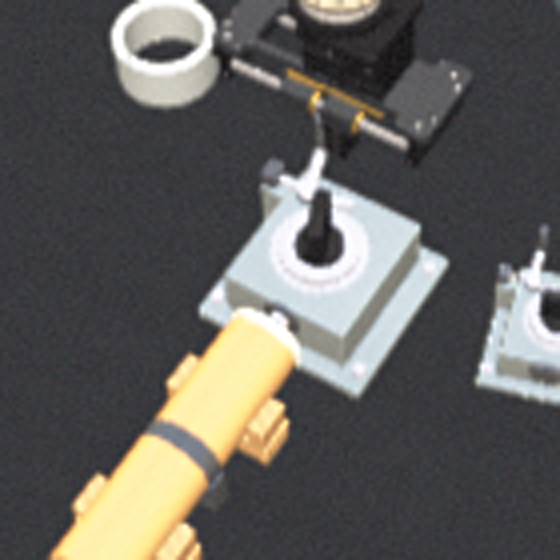

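The handle moved from crop (338,143) to (320,122) and the force fell to zero, so it snapped out. I back off and check.

Emit:
step_arm --motion '[[[0, 0, 0, -10, 1.6, 0, 0], [0, 0, 0, -22, 3.5, 0, 0], [0, 0, 0, -34, 5.5, 0, 0], [0, 0, 0, -46, 7.5, 0, 0], [0, 0, 0, -46, 7.5, 25, 20], [0, 0, 0, -46, 7.5, 50, 40], [0, 0, 0, -46, 7.5, 70, 60], [0, 0, 0, -46, 7.5, 70, 60], [0, 0, 0, -46, 7.5, 70, 60]]]'

```text
time_s: 15.87
position: [0.5144, -0.0757, 0.3338]
tcp_rot: [[0.003, 0.159, 0.987], [-0.001, 0.987, -0.159], [-1.0, -0.001, 0.003]]
force: [-0.2, 0.2, -0.4]
opening: 0.3
```

```bash
python3 - <<'E'
from h import *
st()
c=snap('side','side7'); cv2.imwrite('pics/cs7.png',cv2.resize(c['frame'][165:305,230:370,::-1],None,fx=4,fy=4,interpolation=cv2.INTER_CUBIC))
P=pts(c); v,u=np.mgrid[:400,:640]
k=np.array([.542,.0095]); a=np.radians(9.2); y=np.array([np.sin(a),np.cos(a)]); x=np.array([y[1],-y[0]])
p0=k+.038*x-.043*y
m=(P[...,2]>.085)&(P[...,2]<.112)&(np.hypot(P[...,0]-.58,P[...,1]+.08)<.03)
q=P[m]; print(len(q)); d=q[:,:2]-p0; print(np.median(np.c_[d@x,d@y],0)*1000,np.argwhere(m).mean(0))
c0=dict(np.load('side0.npz'));P=pts(c0);m=(P[...,2]>.085)&(P[...,2]<.112)&(np.hypot(P[...,0]-.57,P[...,1]+.085)<.03)
q=P[m]; d=q[:,:2]-p0; print('start',np.median(np.c_[d@x,d@y],0)*1000)
# knob bar
P=pts(c); m=(P[...,2]>.112)&(P[...,2]<.122)&(np.hypot(P[...,0]-k[0],P[...,1]-k[1])<.035)&(c['frame'].max(-1)<110)
print(m.sum(),P[m].mean(0).round(4),cv2.minAreaRect((P[m][:,:2]*1000).astype(np.float32)))
E
```

```text
t 15.87 p [ 0.5144 -0.0757  0.3338] yawz -9.17 tilt [ 0.003 -0.001 -1.   ] F [-0.19  0.16 -0.37] M [-0.002 -0.041  0.01 ] op 0.3 j [-20.7  28.  101.2  -0.   50.6 -11.5]
24
[ 19.71407917 -39.2536665 ] [195.375      307.33333333]
start [ -3.12514908 -44.37547057]
54 [0.5395 0.0109 0.1177] ((540.2588500976562, 9.89964771270752), (13.3882417678833, 39.66004943847656), 11.95885944366455)
```

View pics/cs7.png

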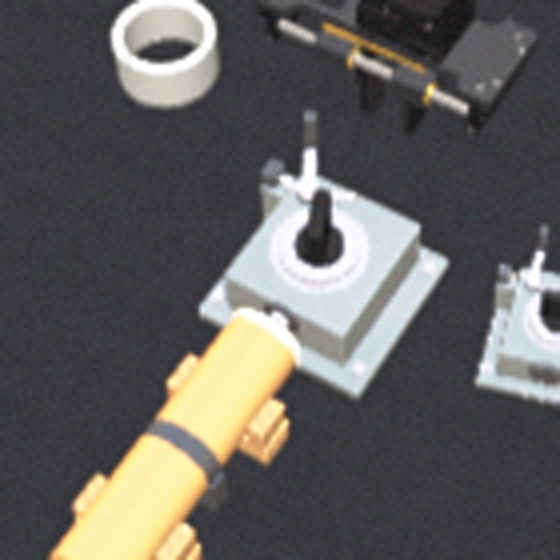

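Pawl is out: the pin moved 22.8 mm to +x (full travel is about 21.6). The bar stands at about -77°. Now I regrasp the knob.

Emit:
step_arm --motion '[[[0, 0, 6, 7, 20, 0, 60], [0, 0, 12, 14, 42, 0, 60], [0, 0, 18, 20, 64, 0, 60], [0, 0, 21.5, 27, 85, 0, 60], [0, 0, 21.5, 27, 85, 0, 60], [0, 0, 21.5, 27, 85, -15, 60], [0, 0, 21.5, 27, 85, -30, 60], [0, 0, 21.5, 27, 85, -45, 60], [0, 0, 21.5, 27, 85, -58, 60], [0, 0, 21.5, 27, 85, -65, 60], [0, 0, 21.5, 27, 85, -65, 60]]]'

```text
time_s: 16.83
position: [0.5401, 0.0091, 0.2653]
tcp_rot: [[-0.006, -0.213, 0.977], [0.001, 0.977, 0.213], [-1.0, 0.002, -0.005]]
force: [-0.7, -0.0, -0.4]
opening: 0.688
```

```bash
python3 r.py; python3 -c "
from h import *
st()"
```

```text
16.83 yaw 12.27 xy [540.1   9.1] F [-0.7 -0.  -0.4] M [-0.023 -0.046 -0.029] t6 0.003 op 59.89
t 16.83 p [0.5401 0.0091 0.2653] yawz 12.27 tilt [-0.006  0.001 -1.   ] F [-0.66 -0.03 -0.43] M [-0.023 -0.046 -0.029] op 0.688 j [-10.9  35.7 100.9  -0.   43.7 -23.2]
```

Emit:
step_arm --motion '[[[0, 0, 0, 0.5, 0.3, 1, 40], [0, 0, 0, 0.5, 0.3, 1, 30], [0, 0, 0, 0.5, 0.3, 1, 20], [0, 0, 0, 0.5, 0.3, 1, 15], [0, 0, 0, 0.5, 0.3, 1, 10], [0, 0, 0, 0.5, 0.3, 1, 5], [0, 0, 0, 0.5, 0.3, 1, 0], [0, 0, 0, 0.5, 0.3, 1, 0], [0, 0, 0, 0.5, 0.3, 1, 0]]]'

```text
time_s: 17.58
position: [0.5418, 0.0098, 0.2689]
tcp_rot: [[0.001, -0.213, 0.977], [0.0, 0.977, 0.213], [-1.0, -0.0, 0.001]]
force: [0.5, 0.5, 0.4]
opening: 0.158
```

```bash
python3 r.py
```

```text
17.58 yaw 12.32 xy [541.8   9.8] F [0.5 0.5 0.4] M [ 0.106 -0.177 -0.03 ] t6 0.017 op 13.77
```

Emit:
step_arm --motion '[[[0, 0, 5, 0, 0, 0, 0], [0, 0, 10, 0, 0, 0, 0], [0, 0, 15, 0, 0, 0, 0], [0, 0, 20, 0, 0, 0, 0], [0, 0, 25, 0, -0.2, 0, 0], [0, 0, 30, 0, -0.3, 0, 0], [0, 0, 35, -0.2, -0.3, 0, 0], [0, 0, 40, -0.4, -0.4, 0, 0], [0, 0, 44, -0.5, -0.5, 0, 0], [0, 0, 48, -0.6, -0.6, 0, 0], [0, 0, 52, -0.7, -0.6, 0, 0], [0, 0, 52, -0.7, -0.6, 0, 0]]]'

```text
time_s: 18.58
position: [0.5402, 0.0084, 0.2689]
tcp_rot: [[-0.002, -0.903, 0.43], [-0.002, 0.43, 0.903], [-1.0, 0.001, -0.003]]
force: [-2.9, -4.5, 2.1]
opening: 0.158
```

```bash
python3 r.py
```

```text
18.58 yaw 64.52 xy [540.2   8.4] F [-2.9 -4.5  2.1] M [-0.547  0.23  -0.01 ] t6 -0.344 op 13.75
```

Emit:
step_arm --motion '[[[0, 0, 4, 0, 0, 0, 0], [0, 0, 8, 0, 0, 0, 0], [0, 0, 10, 0, 0, 0, 0], [0, 0, 12, 0, 0, 0, 0], [0, 0, 12, 0, 0, 0, 0]]]'

```text
time_s: 19.0
position: [0.5401, 0.0079, 0.2689]
tcp_rot: [[-0.003, -0.972, 0.234], [-0.003, 0.234, 0.972], [-1.0, 0.002, -0.003]]
force: [-3.8, -5.5, 2.4]
opening: 0.16
```

```bash
python3 r.py
```

```text
19.0 yaw 76.47 xy [540.1   7.9] F [-3.8 -5.5  2.4] M [-0.858  0.293  0.005] t6 -0.169 op 13.88
```

Now at about 4° from the stop. I creep on and recentre.

Emit:
step_arm --motion '[[[0, 0, 1, -0.5, -0.8, 0, 0], [0, 0, 2, -0.5, -0.8, 0, 0], [0, 0, 3, -0.5, -0.8, 0, 0], [0, 0, 3, -0.5, -0.8, 0, 0], [0, 0, 3, -0.5, -0.8, 0, 0]]]'

```text
time_s: 19.42
position: [0.5399, 0.0076, 0.2689]
tcp_rot: [[-0.002, -0.983, 0.184], [-0.002, 0.184, 0.983], [-1.0, 0.002, -0.002]]
force: [-3.0, -4.7, 3.5]
opening: 0.16
```

```bash
python3 r.py
```

```text
19.42 yaw 79.42 xy [539.9   7.6] F [-3.  -4.7  3.5] M [-0.779  0.308  0.055] t6 0.002 op 13.92
```

Emit:
step_arm --motion '[[[0, 0, 0.7, 0, 0, 0, 0], [0, 0, 1.3, 0, 0, 0, 0], [0, 0, 1.3, 0, 0, 0, 0], [0, 0, 1.3, 0, 0, 0, 0]]]'

```text
time_s: 19.75
position: [0.5398, 0.0075, 0.2689]
tcp_rot: [[-0.002, -0.987, 0.162], [-0.002, 0.162, 0.987], [-1.0, 0.002, -0.002]]
force: [-3.0, -5.8, 4.2]
opening: 0.162
```

```bash
python3 r.py
```

```text
19.75 yaw 80.68 xy [539.8   7.5] F [-3.  -5.8  4.2] M [-0.84   0.406 -0.127] t6 -0.136 op 14.05
```

Torque rose to 0.13 N m at the starting angle, so the knob is at its stop. Release and rise.

Emit:
step_arm --motion '[[[0, 0, 0, -0.3, -0.6, 0, 0], [0, 0, 0, -0.3, -0.6, 0, 18], [0, 0, 0, -0.3, -0.6, 0, 25], [0, 0, 0, -0.3, -0.6, 0, 35], [0, 0, 0, -0.3, -0.6, 0, 50], [0, 0, 0, -0.3, -0.6, 0, 50], [0, 0, 0, 0, 0, 20, 50], [0, 0, 0, 0, 0, 50, 50], [0, 0, 0, 0, 0, 80, 50], [0, 0, 0, -30, -30, 110, 50], [0, 0, 0, -60, -60, 120, 50], [0, 0, 0, -60, -60, 120, 50]]]'

```text
time_s: 20.75
position: [0.4782, -0.053, 0.3908]
tcp_rot: [[0.001, -0.987, 0.163], [-0.002, 0.163, 0.987], [-1.0, -0.001, -0.002]]
force: [-0.1, -0.4, -0.3]
opening: 0.574
```

```bash
python3 - <<'E'
from h import *
st()
c=snap('side','side8'); cv2.imwrite('pics/cs8.png',cv2.resize(c['frame'][165:305,230:370,::-1],None,fx=4,fy=4,interpolation=cv2.INTER_CUBIC))
cv2.imwrite('pics/s8.png',c['frame'][:,:,::-1])
P=pts(c); k=np.array([.541,.009]); a=np.radians(9.2); y=np.array([np.sin(a),np.cos(a)]); x=np.array([y[1],-y[0]])
m=(P[...,2]>.112)&(P[...,2]<.122)&(np.hypot(P[...,0]-k[0],P[...,1]-k[1])<.035)&(c['frame'].max(-1)<110)
print(m.sum(),cv2.minAreaRect((P[m][:,:2]*1000).astype(np.float32)))
m=(P[...,2]>.085)&(P[...,2]<.112)&(np.hypot(P[...,0]-.58,P[...,1]+.08)<.03)
d=P[m][:,:2]-(k+.038*x-.043*y); print(np.median(np.c_[d@x,d@y],0)*1000)
E
```

```text
t 20.75 p [ 0.4782 -0.053   0.3908] yawz 80.61 tilt [ 0.001 -0.002 -1.   ] F [-0.05 -0.41 -0.27] M [ 0.1   -0.134 -0.049] op 0.574 j [-1.960e+01  2.030e+01  1.032e+02 -1.000e-01  5.640e+01 -1.002e+02]
54 ((539.9154052734375, 9.110132217407227), (11.659929275512695, 43.52362823486328), 78.23957061767578)
[ 20.26581607 -39.57575951]
```

View pics/cs8.png

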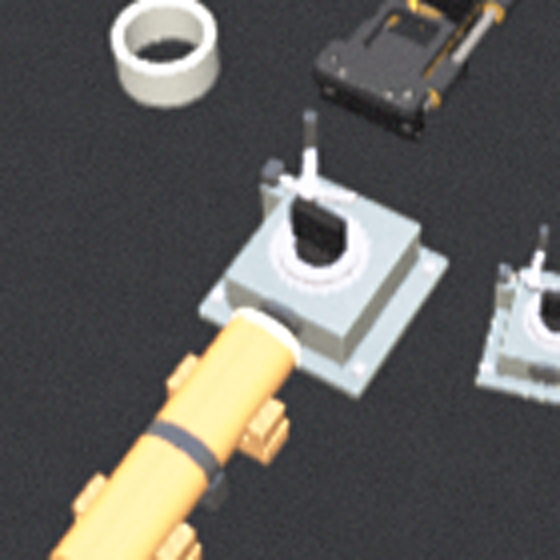

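View pics/s8.png

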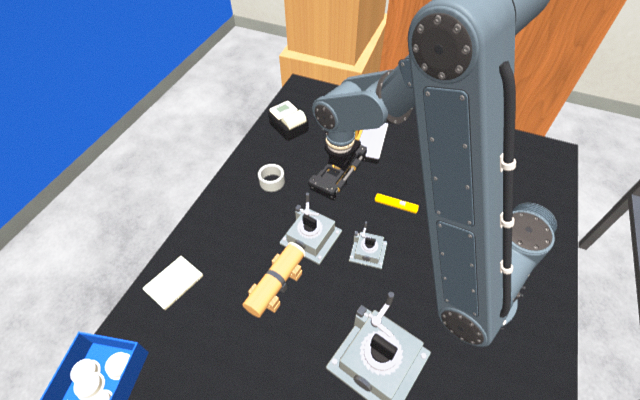

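```bash
python3 - <<'E'
from h import *
k=np.array([.5418,.0095]); a=np.radians(9.2); y=np.array([np.sin(a),np.cos(a)]); x=np.array([y[1],-y[0]])
for n in('side0','side8'):
    c=dict(np.load(n+'.npz')); f=c['frame']; T=np.linalg.inv(c['cam_to_world']); S=np.arange(56,100,.5); R=[]
    for s in S:
        col=[]
        for off in(-12,-8,-4,0,4):
            q=T@np.r_[k+y*s/1000+x*off/1000,.045+np.sqrt(.031**2-(off/1000)**2),1]
            col.append(cv2.getRectSubPix(f,(1,1),(float(q[0]/q[2]*c['fx']+c['cx']),float(q[1]/q[2]*c['fy']+c['cy'])))[0,0,2])
        R.append(np.mean(col))
    R=np.array(R); i=np.argmax(R>200); j=len(R)-1-np.argmax(R[::-1]>210); print(n,S[i],S[j])
bot.hand_in()
E
```

```text
side0 56.0 83.5
side8 56.0 83.0
the job is handed in; nothing more can be done
```

I pressed the plug home at click 5, swung the pawl out, wound the ram back to its stop, and handed the job in at about 21 s (limit 72 s). No verdict is reported.

- **Seating:** Turning torque was about 0.06 N m while the plug slid and rose to about 0.2 N m just past click 5 (76°). That implies roughly 13–15 N on the plug, against the 21 N crush limit. I held it there for about 0.6 s, then eased the knob back about 4° until the pawl carried the load and let go.
- **Pawl:** It snapped over at low force. The handle pin moved about 22.8 mm to press +x and still measured about 20 mm out in the last picture.
- **Ram:** I wound the knob back until it resisted at its starting angle. The last picture shows the bar at that angle to within about 2° and the ram tip clear of the plug.
- **Bystanders:** The gripper is clear of everything. The tape roll and cutter look unmoved. The lantern was partly hidden behind the arm in the last picture, but I never went near it.

**Checks that failed or are weak:**
- **Flange gap:** My final measurement did not work: the threshold caught the housing and gave no flange edge. That the flange is within 5.2 mm of the tube rests on the torque, the earlier edge profiles (about 6–7 mm of plug travel) and the look of the last picture.
- **Moment readings:** They were noisy, about 0.03 N m, and single readings just before some clicks had the opposite sign. I relied on the settled readings.

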